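# Unlock the tasting box in the coffee drawer and hold the sprung key turned

## Robot

A 6-joint arm with a two-finger parallel gripper is mounted at the origin on the work surface. World frame = base frame: x ahead of the robot, y to its left, z up, the work surface at z = 0. Lengths are in mm, angles in rad, forces in N, time in s.
With the tool pointing down it reaches from about 350 to 875 mm from the base axis. Payload 4.2 kg.
Tool frame: the origin (TCP) lies on the centre line of the jaws, within the pads' length; the fingertips stand 22 mm ahead of it and the grasp point (between the pads) lies 3 mm ahead of it (arm.nose_length is the distance from the TCP to the fingertips, in mm); z points along the fingers, x is the direction in which the jaws open and shut, and the axes are right-handed (so a half turn about z gives the same grasp; the last joint's range is limited). The gripper opens to 85 mm and grips with 20 to 120 N. Pads are 22 mm wide; open, the fingers measure 114 mm over their backs; the gripper's body (76 mm by 85 mm) begins 54 mm behind the grasp point. The pads swing forward as they close: fully open they stand 13 mm farther back than shut.
Start: joints at [1.457, 0.385, 0.008, 0, -1.194, -0.259], TCP at [227.607, 582.06, 253.312] pointing down, gripper open.
Joint ranges: [-3.14, 3.14], [-1.21, 2.06], [-1.07, 1.41], [-3.16, 2.05], [-2.99, -0.16], [-3.1, 3.1]. Speed limits (rad/s): [2.79, 2.79, 3.14, 3.14, 3.14, 3.14].

## Interface

Orientations are given as a unit quaternion [x, y, z, w].
In Python, from bench import telemetry, get_image, workorder, nets, arm gives the robot as it stands.
- The arm moves only by the tool apply_moves, never from a script. Its argument "steps" is a list of rows, each an object with "hand": the opening, from 0 (shut) to 1 (fully open); "xyz": the shift along the tool's x, y, z in cm, a list of three; "delta_rot": the turn, a rotation vector about the tool's x, y, z in rad, a list of three. In form: [{"hand": hand, "xyz": [x, y, z], "delta_rot": [wx, wy, wz]}, ...]. A call has 1 to 12 rows; each row is the pose to reach, as a shift and turn from the pose commanded when the call began, along the tool's axes at that moment; what a row does not reach only later rows make up. A row lasts 1/12 s, in which the tool goes at most 41.7 mm and 7.16 degrees, less where a joint would pass 70% of its speed; a pose out of reach is approached as far as the arm can. A call with a gripper value outside its range is refused whole. The fingers move at their own pace and stop on an object; the grip force is fixed at half the most. Time passes only in rows, so rows that repeat a pose let the fingers close. It gives the time, the measured TCP pose, the force and the opening at its end, in the units of the state.
- telemetry.read_state(): the state, without advancing time (a new reading comes with each control period).
- get_image(name): name is "scene" or "top"; returns a dict with "frame" (420x560x3 uint8, blue, green, red), "fx", "fy", "cx", "cy" (pixels), "origin" and "orientation" of the camera in the world. Camera axes: x right, y down, z forward; pixel columns grow to the right and rows downward; lengths in mm; the calibration is good to about 2 mm. A picture is of the moment at which its call begins. There is no depth.
- workorder.job_done(): hands the job in, once; it reports no verdict.
Trained networks look in a picture, given as the dict that the camera call returned (one of the last four; its "shot" number tells which), for a name from the list of things; names that differ only in an ending like _2 or _b are one class to them, and where a whole thing is asked for, a point or a joint stands for the part that bears it (a point fixed in the world has none). Each returns a list of dicts, best first, with "confidence" (0 to 1); they miss things now and then, are a little off and sometimes report something else, mostly with a low value. They report only what shows in the picture. A call takes as long as a camera call. They do not tell look-alikes from the thing itself.
- nets.recognise(picture, label): "xyz" ([x, y, z] in mm, in world coordinates, good to about 4 mm: the middle of the surface that is visible of it).
- nets.outline_of(picture, label): "pixels" (420x560 bool, what is visible of it).
- nets.pinpoint(picture, label): "xyz" ([x, y, z] in mm, in world coordinates, good to about 4 mm: a listed point, or the origin of a listed thing).
The state is a dict: "clock": time; "joints": joint angles; "joint_vel": joint speeds; "joint_efforts": joint torques, N m; "position": TCP position; "ee_rot": TCP orientation; "contact_force": force on the tool from outside, world axes, zero at the start; "wrist_torque": the same for the moment, N m; "gripper_width": finger opening in mm.
Only numpy, scipy, OpenCV 4.12 (cv2) and the standard library are available. Lean on these libraries where they do the work, as an engineer would, in place of code of your own. Each camera call takes 0.05 s, during which the arm holds its last target.

## Task

Please unlock the white metal box in the coffee drawer for me: turn its black clamp knob clockwise as far as it goes so that the shutter slides off the keyhole, then take the flat key (the one with the rectangular head, not the T-handled one) out of the vial rack and push it into the lock right down to its shoulder, working it past the sticky pins. With the key fully in, turn it a quarter turn clockwise to draw the bolt, and finish still gripping the key and holding it turned, because the lock springs back if you let go. Leave everything else in the drawer where it is.

Things in the scene. Friction and masses are not known exactly. Their poses are not given: they have to be found in the camera images.
- box: White metal box with a lid, fixed, 160 mm (x) by 260 mm (y) by 68 mm high; origin under its centre, z up. On its lid: the round brass lock plug at y = -65 mm, the black clamp knob at y = +75 mm, and the aluminium shutter between guides. The bolt is at its -y side and is drawn as the lock turns.
- clamp_grip (a point): Grip point of the black clamp knob: bar 42 mm long, 14 mm wide, 32 mm high on a 44 mm disc. The point is on the vertical turning axis, 7 mm below the bar's top and 37 mm above the lid. Axes turn with the knob: x along the bar, y across it (the 14 mm grip width), z up; with the knob at 0 they are parallel to the box's.
- clamp (a joint): Angle of the clamp knob, rad: 0 to 0.1 at the start (clamped), grows clockwise seen from above, stop at 1.4. It stays where it is left (friction about 0.05 N m).
- shutter (a joint): Travel of the shutter, a plate 36 x 30 x 3 mm just above the lock plug, m: 0 covers the keyhole, 0.050 is fully off, moving along the box's +y towards the knob. It follows the clamp knob only and does not yield to pushing: in proportion, 0.050 at 1.4 rad of the knob.
- keyway (a point): Centre of the keyhole's mouth, on the lock's vertical turning axis, 72 mm above the drawer floor, in the brass plug's top face; at first under the shutter. It has the box's axes and does not turn with the plug. With the lock at 0 the keyhole is a slot 16 mm long along y, 8 mm wide along x, 45 mm deep, entered straight down, with a 3 mm bevel round its mouth.
- lock (a joint): Angle of the lock plug, rad: 0 at rest, grows clockwise seen from above, stop at 1.57 (a quarter turn). A spring turns it back, about 0.12 N m at a quarter turn. Two sprung pins reach into the keyhole from its long sides, 14 and 26 mm down; pushing the key past them takes up to about 15 N, and a little twisting helps if it sticks.
- key_grip (a point): Grip point of the steel flat key, which stands blade down in the rack, its shoulder (the bow's underside) on the rack's top. The point is on the key's axis, 27 mm above the shoulder, 19 mm below the bow's top. Axes: z up, y along the width of bow and blade, x across their thickness. Bow 10 mm (x) by 32 mm (y) by 46 mm high, dark round dot near the top. 60 g.
- key_tip (a point): Middle of the flat key's lower end, 38 mm below the shoulder; same axes as key_grip. Blade 6 mm (x) by 14 mm (y), its last 10 mm tapered in thickness; it fits the keyhole either way round. Fully in, the shoulder rests on the plug: key_grip is then 27 mm above the keyhole's mouth.
- rack: Aluminium slotted rack, fixed, 60 mm (x) by 230 mm (y) by 50 mm high, origin under its centre. In its top on the middle line: holes at y = -90, 0, +90 mm for vials, slots at y = -45 and +45 mm for the two keys (which key is in which slot changes). The keys' wide sides run along the rack's y.
- tkey_center (a point): Bystander, to be left alone: steel T-handled key in the rack's other slot, at the middle of its crossbar (12 mm thick, 44 mm long, centred 34 mm above the rack).
- vial0_center (a point): Bystander, to be left alone: glass vial 16 mm in diameter, 85 mm high with a white cap 18 mm wide, standing in the rack, its top 89 mm above the drawer floor; point half-way up.
- vial1_center (a point): Bystander, to be left alone: glass vial 16 mm in diameter, 85 mm high with a white cap 18 mm wide, standing in the rack, its top 89 mm above the drawer floor; point half-way up.
- vial2_center (a point): Bystander, to be left alone: glass vial 16 mm in diameter, 85 mm high with a white cap 18 mm wide, standing in the rack, its top 89 mm above the drawer floor; point half-way up.
- mill_center (a point): Bystander, to be left alone: stainless nutmeg mill with a press button on top, 48 mm in diameter, 128 mm high; point half-way up.
- bowl_center (a point): Bystander, to be left alone: small black ceramic bowl, 70 mm wide, 35 mm high; point half-way up.
- spoon_center (a point): Bystander, to be left alone: steel spoon 150 mm long, lying down; point at its middle.
- tamper_center (a point): Bystander, to be left alone: dark steel coffee tamper, 58 mm wide, 84 mm high; point half-way up.
Things that resemble listed ones, but are neither listed nor needed, are in the scene too. What is shaped like the part that bears key_grip but red is not meant.

How it is judged (in metres and radians):
On the way, in this order (a step that is already met when the one before it is completed fails the run):
1. the clamp knob is turned and the shutter is off the keyhole (value of joint shutter above 0.041 m and value of joint lock below 0.3 rad), for 0.2 s.
2. the flat key, held by the gripper, is fully in the lock before it is turned (horizontal distance between key_grip and keyway below 0.005 m and z of key_grip in the frame of keyway between 0.02 and 0.031 m and angle between key_grip's own z axis and vertical below 0.15 rad and contact force between the fingers and key above 1 N and value of joint lock below 0.5 rad), for 0.1 s.
At the end, for the whole second after the job is handed in: The gripper still grips the flat key, upright and fully in the lock (its grip point 20 to 31 mm above the keyhole's mouth and within 5 mm of its axis), and holds the lock turned by more than 1.25 rad of the 1.57 rad quarter turn; the shutter is still open by more than 38 mm (horizontal distance between key_grip and keyway below 0.005 m and z of key_grip in the frame of keyway between 0.02 and 0.031 m and angle between key_grip's own z axis and vertical below 0.15 rad and contact force between the fingers and key above 1 N and value of joint lock above 1.25 rad and value of joint shutter above 0.038 m); the arm keeps its last pose, push and grip.
It fails at once if a bystander (vial, T-key, mill, bowl, spoon, tamper) is shifted by more than 30 mm (distance of any of vial0_center, vial1_center, vial2_center, tkey_center, mill_center, bowl_center, spoon_center, tamper_center from where it was at the start of the episode above 0.03 m).
It also fails if it takes over 58 s, if anything falls off the work surface, if the arm or the gripper's body presses on something with over 40 N, if the wrist force passes 120 N, or if a joint passes its speed limit or range.

## Working session

There is one attempt and no reset: what is moved stays moved. The work goes in short steps, Python scripts to look and compute and a tool call to move; the robot and the scene stay as the last step left them, time stands still between calls to the robot, and variables do not carry over. Pictures are saved under pics/ and viewed, and the job is handed in when it is done.

Besides the shell and the picture viewer there is one more tool, called by a JSON object that holds its "method" and its "body". apply_moves: Moves the arm, as the interface text tells. Its arguments: {"type":"object","properties":{"steps":{"type":"array"}},"required":["steps"]}

```bash
ls; mkdir -p pics; cat > h.py <<'E'
import numpy as np,cv2
from scipy.spatial.transform import Rotation as R
from bench import telemetry,get_image,nets,arm
def proj(p,X):
    r=R.from_quat(p["orientation"]).as_matrix()
    c=r.T@(np.array(X,float)-np.array(p["origin"]))
    return np.array([p["fx"]*c[0]/c[2]+p["cx"],p["fy"]*c[1]/c[2]+p["cy"]])
def back(p,u,v,z):
    r=R.from_quat(p["orientation"]).as_matrix()
    d=r@np.array([(u-p["cx"])/p["fx"],(v-p["cy"])/p["fy"],1.])
    o=np.array(p["origin"],float)
    return o+d*(z-o[2])/d[2]
E
python3 - <<'E'
from h import *
for n in("top","scene"):
    p=get_image(n); cv2.imwrite(f"pics/{n}0.png",p["frame"])
    print(n,p["origin"],p["orientation"],p["fx"],p["cx"],p["cy"])
    for l in["box","rack","clamp_grip","keyway","key_grip","key_tip","tkey_center","mill_center"]:
        for d in nets.pinpoint(p,l)[:3]: print(l,np.round(d["xyz"],1),round(d["confidence"],2),proj(p,d["xyz"]).round())
s=telemetry.read_state();print(s)
print([a for a in dir(arm) if a[0]!='_'])
E
```

```text
pics
top [424.25071758   0.96959427 965.0651057 ] [ 0.76292228 -0.63796125  0.06871488 -0.07895126] 462.52294062851576 286.26997432744196 212.31540516461567
box [ 542.8 -252.7    2.7] 0.56 [415. 275.]
box [598.5 240.1   1.3] 0.27 [188. 208.]
rack [598.7 236.8   1.3] 0.57 [190. 208.]
rack [ 755.4 -154.6    6.4] 0.51 [382. 170.]
clamp_grip [ 548.3 -175.6  101.4] 0.89 [389. 261.]
keyway [ 527.2 -314.1   70.6] 0.97 [456. 286.]
key_grip [500.  284.8  66.6] 0.67 [148. 246.]
key_grip [594.5 283.3  78.7] 0.51 [159. 198.]
key_grip [ 528.3 -315.3   72.3] 0.31 [457. 286.]
key_tip [503.4 291.1  -4. ] 0.7 [155. 248.]
key_tip [592.7 281.3  77. ] 0.66 [160. 199.]
tkey_center [602.3 197.4  82.9] 0.48 [202. 201.]
mill_center [776.9  18.7  64.2] 0.68 [306. 137.]
scene [1121.0527195   604.53576554  666.19363543] [ 0.3321449   0.82503659 -0.42452801 -0.1696183 ] 488.29585738449526 284.9859956398985 209.50719727946347
box [ 539.8 -251.1   -1.1] 0.8 [216. 189.]
rack [595.1 243.4  -2.8] 0.81 [356. 308.]
rack [394.8 -19.4  18.6] 0.72 [325. 198.]
clamp_grip [ 553.  -174.6  102.5] 0.58 [228. 166.]
keyway [ 52
[... 415 characters left out ...]
3.84650649e-01,  7.90190900e-03, -2.03848858e-06,
       -1.19400582e+00, -2.58583446e-01]), 'joint_vel': array([ 9.25560928e-04, -3.37803712e-04, -8.01499622e-05,  1.80170949e-04,
        1.29482598e-04, -2.36430834e-04]), 'joint_efforts': array([-3.45796207e-04, -3.92074049e+01,  1.88623595e+01,  4.19061452e+00,
       -3.33563894e-04,  1.01352676e-06]), 'position': array([227.60129498, 582.05684916, 253.34234026]), 'ee_rot': array([-5.63826801e-01,  8.25893055e-01,  1.64143842e-05,  1.29470407e-05]), 'contact_force': array([ 0.0035169 ,  0.52965119, -0.48525483]), 'wrist_torque': array([ 0.01385522,  0.04028084, -0.01531909]), 'gripper_width': 85.51500647793708}
['IKError', 'nose_length']
```

View pics/top0.png

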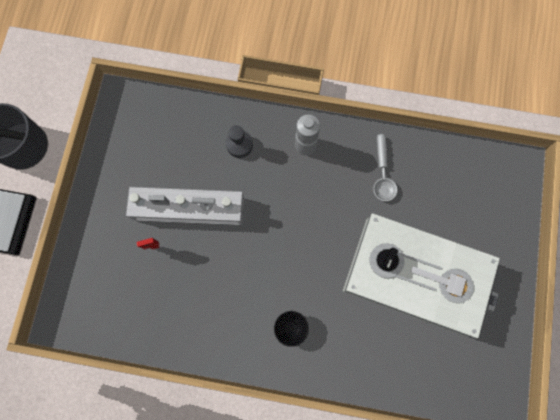

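View pics/scene0.png

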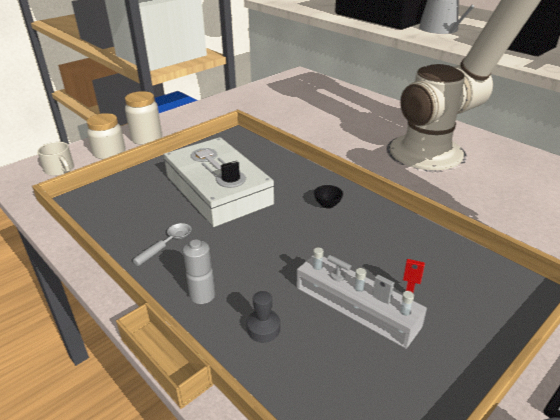

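```bash
python3 - <<'E'
import cv2,numpy as np
a=cv2.imread("pics/top0.png");b=cv2.imread("pics/scene0.png")
c=cv2.resize(a[140:290,100:240],None,fx=4,fy=4,interpolation=3)
d=cv2.resize(b[240:360,310:450],None,fx=4,fy=4,interpolation=3)
e=cv2.resize(a[210:350,340:500],None,fx=4,fy=4,interpolation=3)
f=cv2.resize(b[120:240,150:290],None,fx=4,fy=4,interpolation=3)
for n,i in zip("cdef",(c,d,e,f)): cv2.imwrite(f"pics/z0{n}.png",i)
E
```

```text
(no output)
```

View pics/z0c.png

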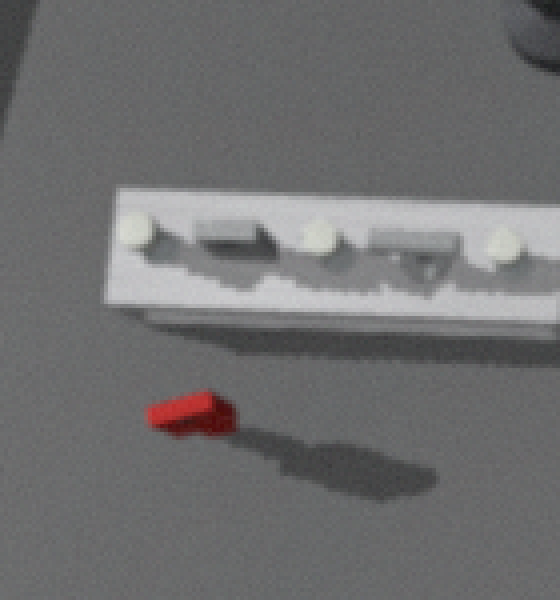

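View pics/z0d.png

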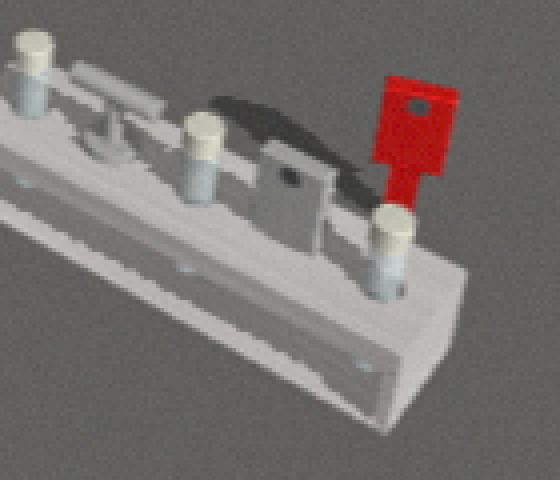

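View pics/z0e.png

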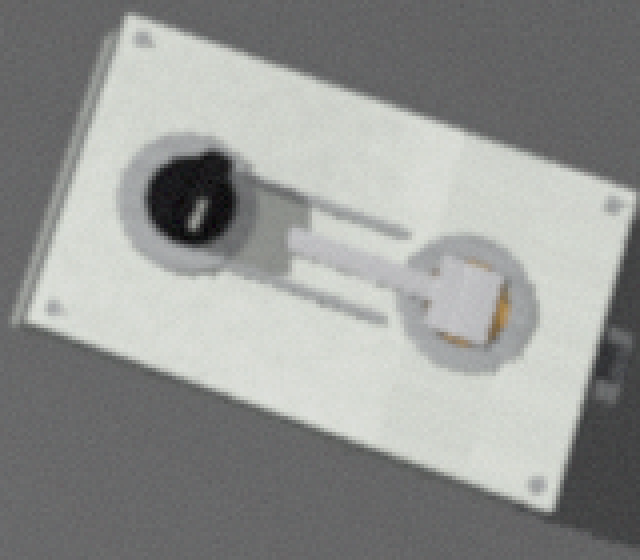

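View pics/z0f.png

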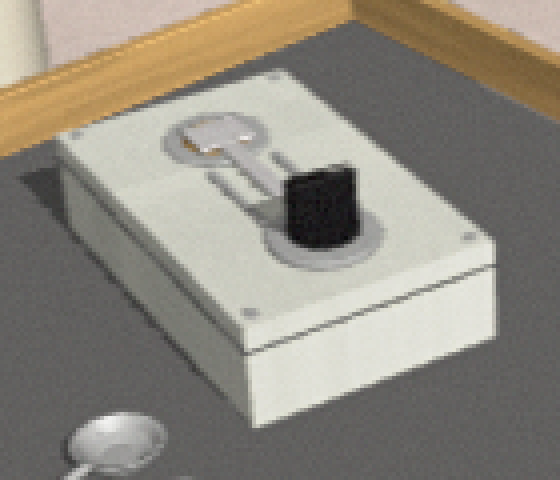

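```bash
cat > m.py <<'E'
from h import *
from scipy.optimize import least_squares
p=get_image("top");q=get_image("scene")
cv2.imwrite("pics/top1.png",p["frame"])
def fit(cams,dims,x0,z):
    def f(x,full=False):
        r=[]
        for cam,pts in cams:
            for (sx,sy),uv in pts.items():
                l=np.array([sx*dims[0]/2,sy*dims[1]/2]);c,s=np.cos(x[2]),np.sin(x[2])
                X=[x[0]+c*l[0]-s*l[1],x[1]+s*l[0]+c*l[1],z]
                r+=list(proj(cam,X)-np.array(uv))
        return np.array(r)
    s=least_squares(f,x0);return s.x,s.fun.round(1)
def tc(u,v): return (340+u/4-.4,210+v/4-.4)
def tr(u,v): return (100+u/4-.4,140+v/4-.4)
def sc(u,v): return (150+u/4-.4,120+v/4-.4)
def sr(u,v): return (310+u/4-.4,240+v/4-.4)
T={(1,1):tc(128,14),(1,-1):tc(637,189),(-1,-1):tc(553,512),(-1,1):tc(30,322)}
S={(1,1):sc(246,327),(-1,1):sc(496,240),(-1,-1):sc(282,68),(1,-1):sc(56,132)}
for nm,c in(("T",[(p,T)]),("S",[(q,S)]),("both",[(p,T),(q,S)])):
    x,r=fit(c,(160,260),[543,-250,-.16],68);print("box",nm,x.round(3),r)
    c,s=np.cos(x[2]),np.sin(x[2])
    for n,y in(("keyway",-65),("clamp",75)): print(n,np.round([x[0]-s*y,x[1]+c*y],1))
E
python3 - <<'E'
from m import *
import cv2
cv2.imwrite("pics/rt.png",cv2.resize(p["frame"][175:235,120:250],None,fx=6,fy=6,interpolation=3))
E
```

```text
box T [ 5.40907e+02 -2.50936e+02 -1.65000e-01] [ 0.   0.   0.2  0.3  0.3 -0.4 -0.5 -0. ]
keyway [ 530.2 -315.1]
clamp [ 553.2 -177. ]
box S [ 5.36943e+02 -2.46130e+02 -1.70000e-01] [ 0.   0.2 -0.2 -0.3  0.1 -0.2  0.1  0.3]
keyway [ 526.  -310.2]
clamp [ 549.6 -172.2]
box both [ 5.39041e+02 -2.49317e+02 -1.66000e-01] [-0.9  0.8 -0.7  1.1 -0.7  0.5 -1.5  0.8 -1.4 -0.  -1.7 -0.6 -1.4 -0.3
 -1.5  0.3]
keyway [ 528.3 -313.4]
clamp [ 551.4 -175.3]
```

View pics/rt.png

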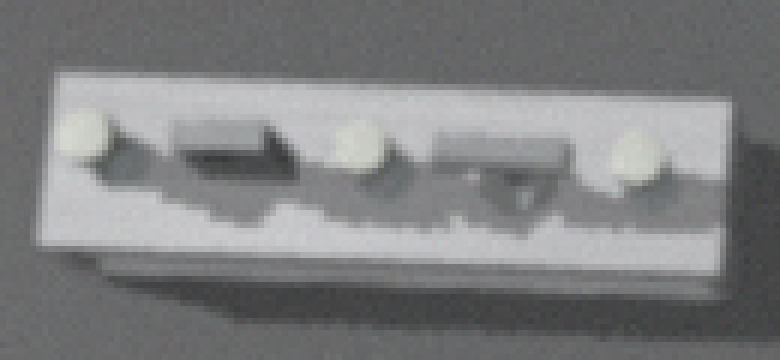

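```bash
python3 - <<'E'
import cv2
b=cv2.imread("pics/scene0.png")
cv2.imwrite("pics/rs.png",cv2.resize(b[240:350,290:430],None,fx=5,fy=5,interpolation=3))
E
```

```text
(no output)
```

View pics/rs.png

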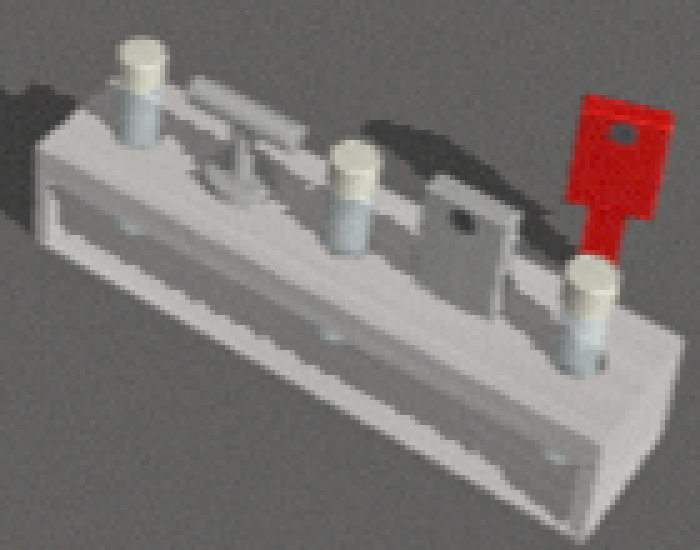

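```bash
python3 - <<'E'
from m import *
a=lambda u,v:(120+u/6-.4,175+v/6-.4)
b=lambda u,v:(290+u/5-.4,240+v/5-.4)
T={(1,1):a(55,72),(1,-1):a(733,100),(-1,-1):a(725,275),(-1,1):a(40,245)}
S={(1,1):b(600,438),(-1,1):b(685,340),(1,-1):b(36,147),(-1,-1):b(110,82)}
for nm,c in(("T",[(p,T)]),("S",[(q,S)]),("both",[(p,T),(q,S)])):
    x,r=fit(c,(60,230),[597,240,0],50);print("rack",nm,x.round(3),r)
    c,s=np.cos(x[2]),np.sin(x[2])
    k=[x[0]-s*45,x[1]+c*45];print("key",np.round(k,1))
    for cam in(p,q):print(proj(cam,[*k,96]),proj(cam,[*k,50]))
# top: key bow top crop (172..268, 122..152)
print(back(p,*a(220,136),96))
print(back(q,*b(470,193),96))
print([np.round(back(p,*a(*uv),89),1) for uv in((85,135),(360,147),(637,155))])
E
```

```text
box T [ 5.40907e+02 -2.50936e+02 -1.65000e-01] [ 0.   0.   0.2  0.3  0.3 -0.4 -0.5 -0. ]
keyway [ 530.2 -315.1]
clamp [ 553.2 -177. ]
box S [ 5.36943e+02 -2.46130e+02 -1.70000e-01] [ 0.   0.2 -0.2 -0.3  0.1 -0.2  0.1  0.3]
keyway [ 526.  -310.2]
clamp [ 549.6 -172.2]
box both [ 5.39041e+02 -2.49317e+02 -1.66000e-01] [-0.9  0.8 -0.7  1.1 -0.7  0.5 -1.5  0.8 -1.4 -0.  -1.7 -0.6 -1.4 -0.3
 -1.5  0.3]
keyway [ 528.3 -313.4]
clamp [ 551.4 -175.3]
rack T [5.98190e+02 2.38599e+02 1.37000e-01] [ 0.6  0.2  0.   0.1 -0.5 -0.3 -0.2  0.1]
key [592.1 283.2]
[156.00765361 196.98806811] [162.15749189 202.43994344]
[380.88166265 278.34155095] [377.89908098 297.78168464]
rack S [5.98394e+02 2.43416e+02 1.65000e-01] [ 0.9  1.5 -0.8 -1.1 -1.8  1.6  1.7 -2.5]
key [591.  287.8]
[153.5457761  197.09708894] [159.8140395  202.54411764]
[383.50301281 279.42538725] [380.42962043 298.88013202]
rack both [5.97922e+02 2.41112e+02 1.49000e-01] [-0.8  0.7 -1.4 -0.7 -1.5 -1.  -1.3  0.6 -0.9  1.1 -2.  -1.2 -2.1  0.2
  1.7 -3.6]
key [591.3 285.6]
[154.68120571 197.16593232] [160.89517498 202.60977267]
[382.34959102 278.84137894] [379.3169583  298.28830375]
[591.61085025 282.55854559  96.        ]
[588.50801571 286.13023149  96.        ]
[array([585.5, 328. ,  89. ]), array([597.4, 239.3,  89. ]), array([610.8, 150.4,  89. ])]
```

```bash
cat > go.py <<'E'
from h import *
def step(X,az):
    """world TCP target (mm), tool-x azimuth -> tool-frame shift cm and rotvec"""
    s=telemetry.read_state(); r=R.from_quat(s["ee_rot"])
    d=r.inv().apply(np.array(X)-s["position"])/10
    t=R.from_matrix(np.array([[np.cos(az),np.sin(az),0],[np.sin(az),-np.cos(az),0],[0,0,-1]]))
    x=r.apply([1,0,0]);print("clock",round(s["clock"],2),"pos",s["position"].round(1),"az",np.arctan2(x[1],x[0]).round(3),"F",s["contact_force"].round(1),"w",round(s["gripper_width"],1),"q6",s["joints"][5].round(2),s["joints"][0].round(2))
    print("shift",d.round(2),"rot",(r.inv()*t).as_rotvec().round(3))
E
python3 -c "
from go import *
step([552,-176,220],1.376-np.pi)"
```

```text
clock 1.1 pos [227.6 582.  253.3] az -1.944 F [-1.3  0.1  1. ] w 85.6 q6 -0.26 1.46
shift [ 58.78 -57.82   3.33] rot [ 0.    -0.    -0.178]
```

{"method": "apply_moves", "body": {"steps": [{"hand": 1,"xyz": [58.8,-57.8,3.3],"delta_rot": [0,0,-0.178]},{"hand": 1,"xyz": [58.8,-57.8,3.3],"delta_rot": [0,0,-0.178]},{"hand": 1,"xyz": [58.8,-57.8,3.3],"delta_rot": [0,0,-0.178]},{"hand": 1,"xyz": [58.8,-57.8,3.3],"delta_rot": [0,0,-0.178]},{"hand": 1,"xyz": [58.8,-57.8,3.3],"delta_rot": [0,0,-0.178]},{"hand": 1,"xyz": [58.8,-57.8,3.3],"delta_rot": [0,0,-0.178]},{"hand": 1,"xyz": [58.8,-57.8,3.3],"delta_rot": [0,0,-0.178]},{"hand": 1,"xyz": [58.8,-57.8,3.3],"delta_rot": [0,0,-0.178]},{"hand": 1,"xyz": [58.8,-57.8,3.3],"delta_rot": [0,0,-0.178]},{"hand": 1,"xyz": [58.8,-57.8,3.3],"delta_rot": [0,0,-0.178]},{"hand": 1,"xyz": [58.8,-57.8,3.3],"delta_rot": [0,0,-0.178]},{"hand": 1,"xyz": [58.8,-57.8,3.3],"delta_rot": [0,0,-0.178]}]}}

```text
clock: 2.1
position: [424.4, 120.8, 233.8]
ee_rot: [-0.635, 0.772, -0.0, 0.001]
contact_force: [1.1, 0.5, 0.2]
gripper_width: 85.7
```

```bash
python3 -c "
from go import *
step([552,-176,200],1.376-np.pi)"
```

```text
clock 2.1 pos [424.4 120.8 233.8] az -1.765 F [1.1 0.5 0.2] w 85.7 q6 0.73 0.65
shift [ 26.66 -18.25   3.37] rot [-0.001  0.001  0.001]
```

{"method": "apply_moves", "body": {"steps": [{"hand": 1,"xyz": [26.5,-18.2,3.3],"delta_rot": [0,0,0]},{"hand": 1,"xyz": [26.5,-18.2,3.3],"delta_rot": [0,0,0]},{"hand": 1,"xyz": [26.5,-18.2,3.3],"delta_rot": [0,0,0]},{"hand": 1,"xyz": [26.5,-18.2,3.3],"delta_rot": [0,0,0]},{"hand": 1,"xyz": [26.5,-18.2,3.3],"delta_rot": [0,0,0]},{"hand": 1,"xyz": [26.5,-18.2,3.3],"delta_rot": [0,0,0]},{"hand": 1,"xyz": [26.5,-18.2,3.3],"delta_rot": [0,0,0]},{"hand": 1,"xyz": [26.5,-18.2,3.3],"delta_rot": [0,0,0]},{"hand": 1,"xyz": [26.5,-18.2,3.3],"delta_rot": [0,0,0]},{"hand": 1,"xyz": [26.5,-18.2,3.3],"delta_rot": [0,0,0]},{"hand": 1,"xyz": [26.5,-18.2,3.3],"delta_rot": [0,0,0]},{"hand": 1,"xyz": [26.5,-18.2,3.3],"delta_rot": [0,0,0]}]}}

```text
clock: 3.1
position: [551.0, -171.7, 200.7]
ee_rot: [-0.635, 0.772, -0.0, 0.0]
contact_force: [0.0, 0.3, 0.9]
gripper_width: 85.3
```

```bash
python3 -c "
from go import *
step([552,-176,108],1.376-np.pi)
p=get_image('scene');cv2.imwrite('pics/s2.png',p['frame']);print(proj(p,[552,-176,105]))
cv2.imwrite('pics/t2.png',get_image('top')['frame'])"
```

```text
clock 3.1 pos [ 551.  -171.7  200.7] az -1.764 F [0.  0.3 0.9] w 85.3 q6 1.4 -0.02
shift [ 0.41 -0.18  9.27] rot [-0.     0.     0.001]
[228.32425035 165.08214748]
```

View pics/s2.png

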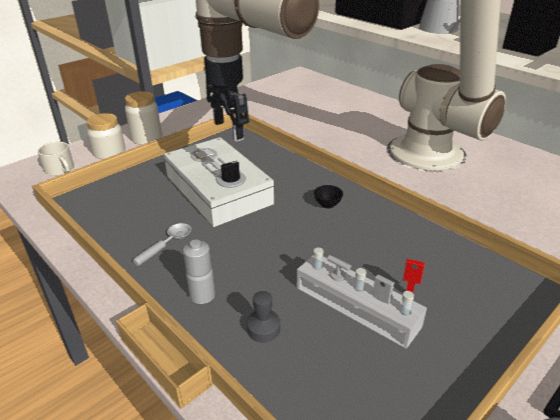

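View pics/t2.png

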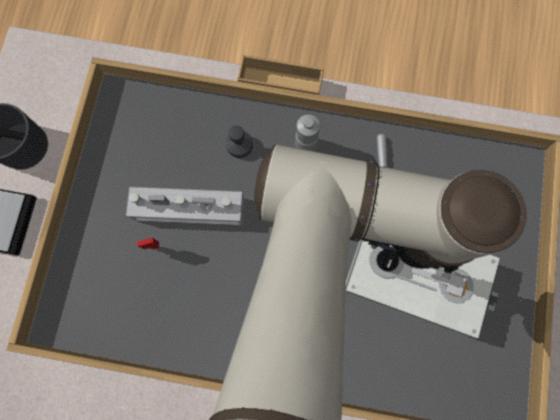

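{"method": "apply_moves", "body": {"steps": [{"hand": 1,"xyz": [0.3,-0.1,3],"delta_rot": [0,0,0]},{"hand": 1,"xyz": [0.3,-0.1,5],"delta_rot": [0,0,0]},{"hand": 1,"xyz": [0.3,-0.1,7],"delta_rot": [0,0,0]},{"hand": 1,"xyz": [0.3,-0.1,8.5],"delta_rot": [0,0,0]},{"hand": 1,"xyz": [0.3,-0.1,9.2],"delta_rot": [0,0,0]},{"hand": 1,"xyz": [0.3,-0.1,9.2],"delta_rot": [0,0,0]},{"hand": 1,"xyz": [0.3,-0.1,9.2],"delta_rot": [0,0,0]}]}}

```text
clock: 3.78
position: [552.1, -175.2, 109.0]
ee_rot: [-0.636, 0.772, -0.0, 0.0]
contact_force: [-0.5, -0.4, 0.4]
gripper_width: 85.8
```

```bash
python3 -c "
from go import *
step([552,-176,108],1.376-np.pi)
p=get_image('scene');cv2.imwrite('pics/s3.png',cv2.resize(p['frame'][90:240,140:300],None,fx=4,fy=4))"
```

```text
clock 3.78 pos [ 552.1 -175.2  109. ] az -1.764 F [-0.5 -0.4  0.4] w 85.8 q6 1.4 -0.03
shift [ 0.08 -0.    0.1 ] rot [-0.001 -0.     0.001]
```

View pics/s3.png

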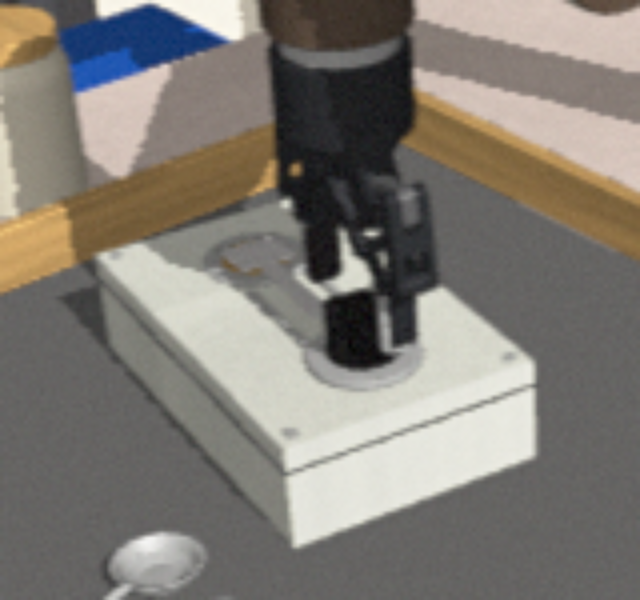

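The jaws straddle the knob (crop (360,320)). I'll close on it.

{"method": "apply_moves", "body": {"steps": [{"hand": 0.3,"xyz": [0,0,0],"delta_rot": [0,0,0]},{"hand": 0.3,"xyz": [0,0,0],"delta_rot": [0,0,0]},{"hand": 0.0,"xyz": [0,0,0],"delta_rot": [0,0,0]},{"hand": 0.0,"xyz": [0,0,0],"delta_rot": [0,0,0]},{"hand": 0.0,"xyz": [0,0,0],"delta_rot": [0,0,0]},{"hand": 0.0,"xyz": [0,0,0],"delta_rot": [0,0,0]}]}}

```text
clock: 4.33
position: [551.7, -175.7, 108.6]
ee_rot: [-0.635, 0.773, -0.0, 0.0]
contact_force: [-1.7, 1.6, 10.7]
gripper_width: 12.9
```

```bash
python3 -c "
from go import *
step([552,-176,108],1.376-np.pi)
print(telemetry.read_state()['wrist_torque'])"
```

```text
clock 4.33 pos [ 551.7 -175.7  108.6] az -1.766 F [-1.7  1.6 10.7] w 12.9 q6 1.4 -0.03
shift [ 0.02 -0.03  0.06] rot [-0. -0. -0.]
[0.70361313 0.52649839 0.38292469]
```

{"method": "apply_moves", "body": {"steps": [{"hand": 0,"xyz": [0,0,0],"delta_rot": [0,0,0.12]},{"hand": 0,"xyz": [0,0,0],"delta_rot": [0,0,0.24]},{"hand": 0,"xyz": [0,0,0],"delta_rot": [0,0,0.36]},{"hand": 0,"xyz": [0,0,0],"delta_rot": [0,0,0.48]},{"hand": 0,"xyz": [0,0,0],"delta_rot": [0,0,0.6]},{"hand": 0,"xyz": [0,0,0],"delta_rot": [0,0,0.72]},{"hand": 0,"xyz": [0,0,0],"delta_rot": [0,0,0.84]},{"hand": 0,"xyz": [0,0,0],"delta_rot": [0,0,0.96]},{"hand": 0,"xyz": [0,0,0],"delta_rot": [0,0,1.08]},{"hand": 0,"xyz": [0,0,0],"delta_rot": [0,0,1.2]},{"hand": 0,"xyz": [0,0,0],"delta_rot": [0,0,1.28]},{"hand": 0,"xyz": [0,0,0],"delta_rot": [0,0,1.28]}]}}

```text
clock: 5.33
position: [551.7, -175.7, 108.6]
ee_rot: [-0.047, 0.999, -0.0, 0.0]
contact_force: [-1.2, 1.0, 2.5]
gripper_width: 13.2
```

```bash
python3 -c "
from go import *
step([552,-176,108],1.376-1.4-np.pi)
print(telemetry.read_state()['wrist_torque'])"
```

```text
clock 5.33 pos [ 551.7 -175.7  108.6] az -3.047 F [-1.2  1.   2.5] w 13.2 q6 0.12 -0.03
shift [-0.02 -0.03  0.06] rot [-0.     0.     0.119]
[ 0.14928116  0.18969083 -0.05066911]
```

{"method": "apply_moves", "body": {"steps": [{"hand": 0,"xyz": [0,0,0],"delta_rot": [0,0,0.04]},{"hand": 0,"xyz": [0,0,0],"delta_rot": [0,0,0.08]},{"hand": 0,"xyz": [0,0,0],"delta_rot": [0,0,0.1]},{"hand": 0,"xyz": [0,0,0],"delta_rot": [0,0,0.12]},{"hand": 0,"xyz": [0,0,0],"delta_rot": [0,0,0.12]}]}}

```text
clock: 5.75
position: [551.8, -175.9, 108.7]
ee_rot: [0.01, 1.0, -0.0, -0.0]
contact_force: [-1.1, -1.1, 3.2]
gripper_width: 12.6
```

```bash
python3 -c "
from go import *
step([552,-176,108],1.376-1.4-np.pi)
print(telemetry.read_state()['wrist_torque'])"
```

```text
clock 5.75 pos [ 551.8 -175.9  108.7] az 3.121 F [-1.1 -1.1  3.2] w 12.6 q6 0.01 -0.03
shift [-0.02 -0.01  0.07] rot [-0.001 -0.     0.003]
[-0.21523013  0.367084    0.81838656]
```

{"method": "apply_moves", "body": {"steps": [{"hand": 0.6,"xyz": [0,0,0],"delta_rot": [0,0,0]},{"hand": 0.6,"xyz": [0,0,0],"delta_rot": [0,0,0]},{"hand": 0.6,"xyz": [0,0,0],"delta_rot": [0,0,0]},{"hand": 0.6,"xyz": [0,0,-3],"delta_rot": [0,0,0]},{"hand": 0.6,"xyz": [0,0,-7],"delta_rot": [0,0,0]},{"hand": 0.6,"xyz": [0,0,-11],"delta_rot": [0,0,0]},{"hand": 0.6,"xyz": [0,0,-12],"delta_rot": [0,0,0]}]}}

```text
clock: 6.33
position: [554.8, -176.5, 235.5]
ee_rot: [0.012, 1.0, -0.001, 0.006]
contact_force: [1.3, 0.1, 1.1]
gripper_width: 51.3
```

```bash
python3 -c "
from go import *
step([591.5,284.5,220],0.14+np.pi)
p=get_image('scene');cv2.imwrite('pics/s4.png',cv2.resize(p['frame'][90:240,140:300],None,fx=4,fy=4))"
```

```text
clock 6.33 pos [ 554.8 -176.5  235.5] az 3.118 F [1.3 0.1 1.1] w 51.3 q6 0.0 -0.03
shift [-2.58 46.17  1.47] rot [-0.003  0.012 -0.163]
```

View pics/s4.png

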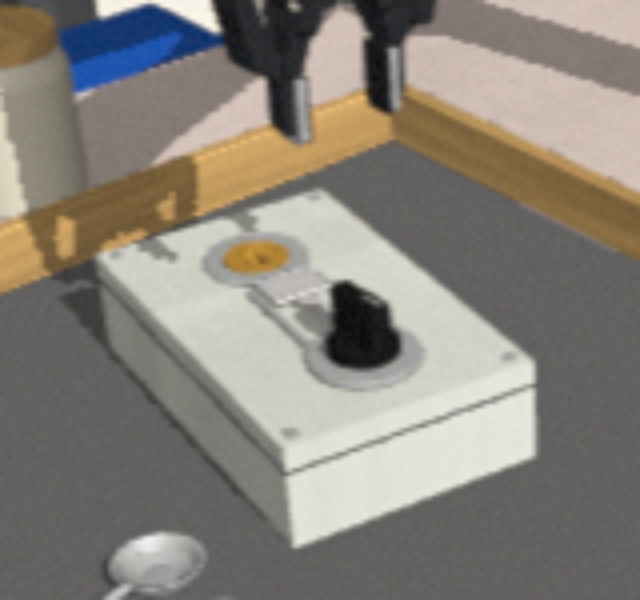

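{"method": "apply_moves", "body": {"steps": [{"hand": 0.6,"xyz": [-2.7,46.2,0.8],"delta_rot": [0,0,-0.163]},{"hand": 0.6,"xyz": [-2.7,46.2,0.8],"delta_rot": [0,0,-0.163]},{"hand": 0.6,"xyz": [-2.7,46.2,0.8],"delta_rot": [0,0,-0.163]},{"hand": 0.6,"xyz": [-2.7,46.2,0.8],"delta_rot": [0,0,-0.163]},{"hand": 0.6,"xyz": [-2.7,46.2,0.8],"delta_rot": [0,0,-0.163]},{"hand": 0.6,"xyz": [-2.7,46.2,0.8],"delta_rot": [0,0,-0.163]},{"hand": 0.6,"xyz": [-2.7,46.2,0.8],"delta_rot": [0,0,-0.163]},{"hand": 0.6,"xyz": [-2.7,46.2,0.8],"delta_rot": [0,0,-0.163]},{"hand": 0.6,"xyz": [-2.7,46.2,0.8],"delta_rot": [0,0,-0.163]},{"hand": 0.6,"xyz": [-2.7,46.2,0.8],"delta_rot": [0,0,-0.163]},{"hand": 0.6,"xyz": [-2.7,46.2,0.8],"delta_rot": [0,0,-0.163]},{"hand": 0.6,"xyz": [-2.7,46.2,0.8],"delta_rot": [0,0,-0.163]}]}}

```text
clock: 7.38
position: [589.6, 291.7, 218.5]
ee_rot: [-0.072, 0.997, 0.0, 0.0]
contact_force: [0.0, 0.1, -0.7]
gripper_width: 50.7
```

```bash
python3 -c "
from go import *
step([591.5,284.5,130],0.14+np.pi)
p=get_image('scene');cv2.imwrite('pics/s5.png',cv2.resize(p['frame'][200:350,290:450],None,fx=4,fy=4))
r=nets.pinpoint(p,'keyway')
print(r[:1]); print(proj(p,[528.6,-313.9,72]))
p=get_image('top');cv2.imwrite('pics/t5.png',cv2.resize(p['frame'][210:350,340:500],None,fx=4,fy=4))
print(nets.pinpoint(p,'keyway')[:1]); print(proj(p,[528.6,-313.9,72]),proj(p,[551.7,-175.8,112]))
"
```

```text
clock 7.38 pos [589.6 291.7 218.5] az -2.998 F [ 0.   0.1 -0.7] w 50.7 q6 -0.56 0.7
shift [-0.08 -0.75  8.84] rot [0.001 0.    0.004]
[{'xyz': [526.5, -312.7, 66.4], 'confidence': 0.69}]
[202.15197553 153.03338398]
[{'xyz': [528.4, -314.0, 70.7], 'confidence': 0.64}]
[456.02337518 285.55774512] [390.69507321 258.61003403]
```

View pics/s5.png

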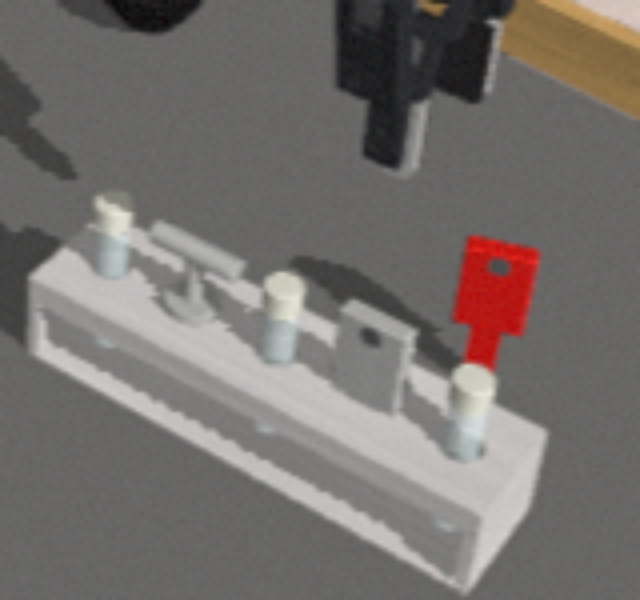

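View pics/t5.png

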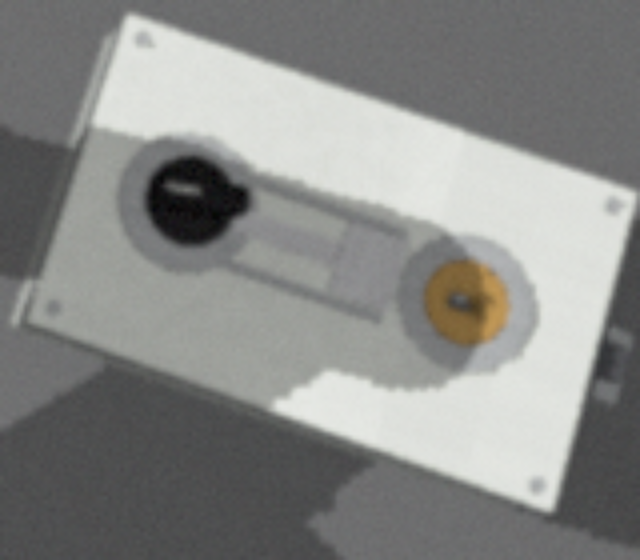

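{"method": "apply_moves", "body": {"steps": [{"hand": 0.6,"xyz": [-0.1,-0.7,3],"delta_rot": [0,0,0]},{"hand": 0.6,"xyz": [-0.1,-0.7,6],"delta_rot": [0,0,0]},{"hand": 0.6,"xyz": [-0.1,-0.7,8.8],"delta_rot": [0,0,0]},{"hand": 0.6,"xyz": [-0.1,-0.7,8.8],"delta_rot": [0,0,0]},{"hand": 0.6,"xyz": [-0.1,-0.7,8.8],"delta_rot": [0,0,0]}]}}

```text
clock: 8.0
position: [591.4, 276.6, 131.5]
ee_rot: [-0.069, 0.998, -0.001, -0.001]
contact_force: [0.6, -0.7, 0.2]
gripper_width: 51.5
```

```bash
python3 -c "
from go import *
step([591,284.2,80],0.14+np.pi)
p=get_image('scene');cv2.imwrite('pics/s6.png',cv2.resize(p['frame'][200:350,290:450],None,fx=4,fy=4))
p=get_image('top');cv2.imwrite('pics/t6.png',cv2.resize(p['frame'][140:290,100:260],None,fx=4,fy=4))
"
```

```text
clock 8.0 pos [591.4 276.6 131.5] az -3.004 F [ 0.6 -0.7  0.2] w 51.5 q6 -0.55 0.68
shift [-0.07  0.77  5.15] rot [-0.002 -0.003 -0.003]
```

View pics/s6.png

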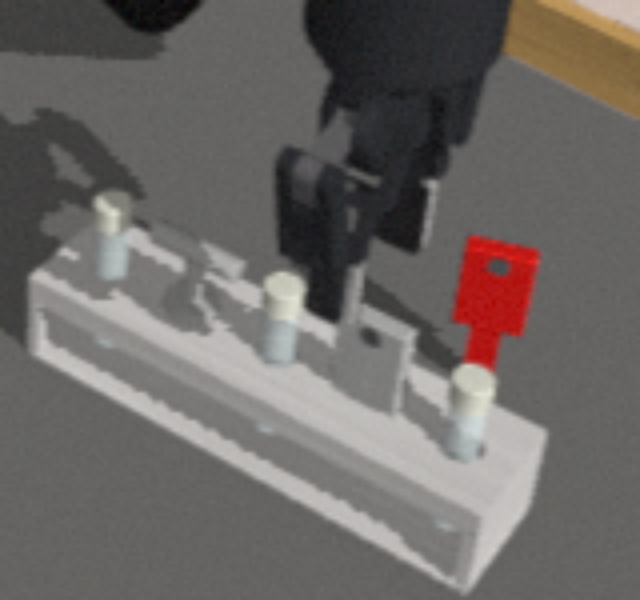

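{"method": "apply_moves", "body": {"steps": [{"hand": 0.6,"xyz": [0,0.77,0],"delta_rot": [0,0,0]},{"hand": 0.6,"xyz": [0,0.77,0],"delta_rot": [0,0,0]},{"hand": 0.6,"xyz": [0,0.77,2],"delta_rot": [0,0,0]},{"hand": 0.6,"xyz": [0,0.77,4],"delta_rot": [0,0,0]},{"hand": 0.6,"xyz": [0,0.77,5.1],"delta_rot": [0,0,0]},{"hand": 0.6,"xyz": [0,0.77,5.1],"delta_rot": [0,0,0]},{"hand": 0.6,"xyz": [0,0.77,5.1],"delta_rot": [0,0,0]}]}}

```text
clock: 8.68
position: [590.9, 286.6, 81.6]
ee_rot: [-0.07, 0.998, -0.0, 0.0]
contact_force: [0.3, 0.2, 0.2]
gripper_width: 51.5
```

```bash
python3 -c "
from go import *
step([591,284.2,80],0.14+np.pi)
p=get_image('scene');cv2.imwrite('pics/s7.png',cv2.resize(p['frame'][200:350,290:450],None,fx=4,fy=4))
"
```

```text
clock 8.68 pos [590.9 286.6  81.6] az -3.002 F [0.3 0.2 0.2] w 51.5 q6 -0.56 0.7
shift [ 0.02 -0.24  0.16] rot [-0.  0. -0.]
```

View pics/s7.png

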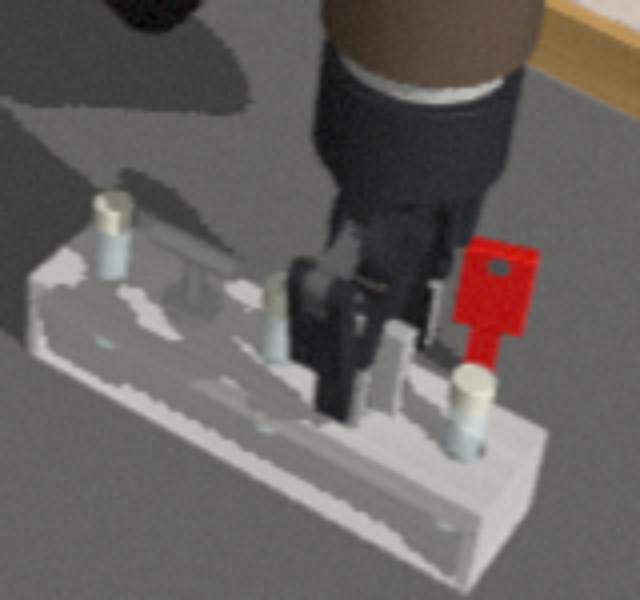

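{"method": "apply_moves", "body": {"steps": [{"hand": 0.6,"xyz": [0,-0.24,0.15],"delta_rot": [0,0,0]},{"hand": 0.6,"xyz": [0,-0.24,0.15],"delta_rot": [0,0,0]},{"hand": 0.6,"xyz": [0,-0.24,0.15],"delta_rot": [0,0,0]},{"hand": 0.2,"xyz": [0,-0.24,0.15],"delta_rot": [0,0,0]},{"hand": 0.0,"xyz": [0,-0.24,0.15],"delta_rot": [0,0,0]},{"hand": 0.0,"xyz": [0,-0.24,0.15],"delta_rot": [0,0,0]},{"hand": 0.0,"xyz": [0,-0.24,0.15],"delta_rot": [0,0,0]},{"hand": 0.0,"xyz": [0,-0.24,0.15],"delta_rot": [0,0,0]}]}}

```text
clock: 9.4
position: [591.2, 284.1, 80.1]
ee_rot: [-0.069, 0.998, 0.0, 0.0]
contact_force: [0.6, -0.1, 1.2]
gripper_width: 9.0
```

```bash
python3 -c "
from go import *
step([591,284.2,80],0.14+np.pi)
print(telemetry.read_state()['wrist_torque'])
p=get_image('scene');cv2.imwrite('pics/s8.png',cv2.resize(p['frame'][200:350,290:450],None,fx=4,fy=4))
"
```

```text
clock 9.4 pos [591.2 284.1  80.1] az -3.003 F [ 0.6 -0.1  1.2] w 9.0 q6 -0.56 0.69
shift [0.01 0.01 0.01] rot [ 0.     0.    -0.001]
[-0.0531848   0.02957371 -0.01552529]
```

View pics/s8.png

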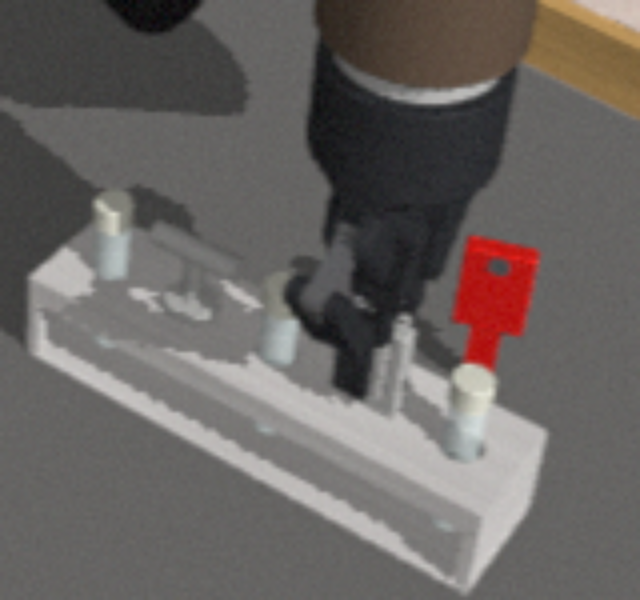

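{"method": "apply_moves", "body": {"steps": [{"hand": 0,"xyz": [0,0,-1],"delta_rot": [0,0,0]},{"hand": 0,"xyz": [0,0,-3],"delta_rot": [0,0,0]},{"hand": 0,"xyz": [0,0,-5],"delta_rot": [0,0,0]},{"hand": 0,"xyz": [0,0,-8],"delta_rot": [0,0,0]},{"hand": 0,"xyz": [0,0,-11],"delta_rot": [0,0,0]},{"hand": 0,"xyz": [0,0,-14],"delta_rot": [0,0,0]},{"hand": 0,"xyz": [0,0,-14],"delta_rot": [0,0,0]},{"hand": 0,"xyz": [0,0,-14],"delta_rot": [0,0,0]}]}}

```text
clock: 10.12
position: [591.6, 284.6, 222.9]
ee_rot: [-0.069, 0.998, 0.002, 0.002]
contact_force: [-0.0, 0.0, -2.1]
gripper_width: 9.1
```

```bash
python3 -c "
from go import *
step([528.6,-313.9,220],-0.166+np.pi)
p=get_image('scene');cv2.imwrite('pics/s9.png',cv2.resize(p['frame'][150:350,290:450],None,fx=3,fy=3))
"
```

```text
clock 10.12 pos [591.6 284.6 222.9] az -3.003 F [-0.   0.  -2.1] w 9.1 q6 -0.56 0.69
shift [ 14.53 -58.4    0.06] rot [0.004 0.004 0.305]
```

View pics/s9.png

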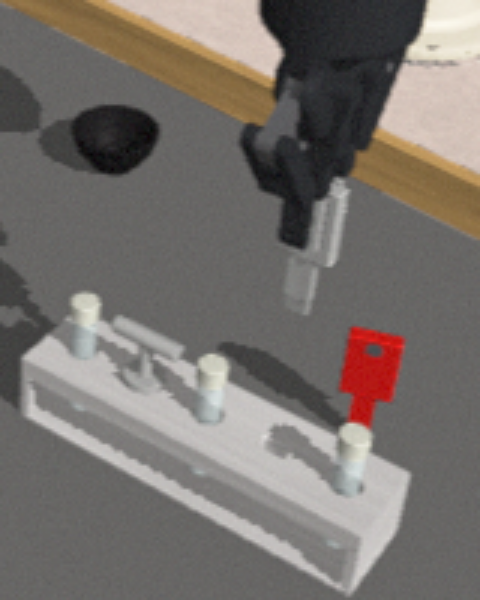

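{"method": "apply_moves", "body": {"steps": [{"hand": 0,"xyz": [14.5,-58.4,0],"delta_rot": [0,0,0.305]},{"hand": 0,"xyz": [14.5,-58.4,0],"delta_rot": [0,0,0.305]},{"hand": 0,"xyz": [14.5,-58.4,0],"delta_rot": [0,0,0.305]},{"hand": 0,"xyz": [14.5,-58.4,0],"delta_rot": [0,0,0.305]},{"hand": 0,"xyz": [14.5,-58.4,0],"delta_rot": [0,0,0.305]},{"hand": 0,"xyz": [14.5,-58.4,0],"delta_rot": [0,0,0.305]},{"hand": 0,"xyz": [14.5,-58.4,0],"delta_rot": [0,0,0.305]},{"hand": 0,"xyz": [14.5,-58.4,0],"delta_rot": [0,0,0.305]},{"hand": 0,"xyz": [14.5,-58.4,0],"delta_rot": [0,0,0.305]},{"hand": 0,"xyz": [14.5,-58.4,0],"delta_rot": [0,0,0.305]},{"hand": 0,"xyz": [14.5,-58.4,0],"delta_rot": [0,0,0.305]},{"hand": 0,"xyz": [14.5,-58.4,0],"delta_rot": [0,0,0.305]}]}}

```text
clock: 11.17
position: [537.3, -215.0, 218.2]
ee_rot: [0.083, 0.997, 0.0, -0.002]
contact_force: [0.5, 0.1, -1.5]
gripper_width: 9.7
```

```bash
python3 -c "
from go import *
step([528.6,-313.9,200],-0.166+np.pi)"
```

```text
clock 11.17 pos [ 537.3 -215.   218.2] az 2.976 F [ 0.5  0.1 -1.5] w 9.7 q6 -0.06 -0.1
shift [-0.78 -9.9   1.82] rot [ 0.    -0.004  0.   ]
```

{"method": "apply_moves", "body": {"steps": [{"hand": 0,"xyz": [-0.7,-4,0.5],"delta_rot": [0,0,0]},{"hand": 0,"xyz": [-0.7,-7,1],"delta_rot": [0,0,0]},{"hand": 0,"xyz": [-0.7,-8.5,1.8],"delta_rot": [0,0,0]},{"hand": 0,"xyz": [-0.7,-8.5,1.8],"delta_rot": [0,0,0]},{"hand": 0,"xyz": [-0.7,-8.5,1.8],"delta_rot": [0,0,0]},{"hand": 0,"xyz": [-0.7,-8.5,1.8],"delta_rot": [0,0,0]},{"hand": 0,"xyz": [-0.7,-8.5,1.8],"delta_rot": [0,0,0]}]}}

```text
clock: 11.75
position: [532.0, -297.2, 201.8]
ee_rot: [0.082, 0.997, 0.0, -0.0]
contact_force: [-0.3, -0.6, 0.1]
gripper_width: 9.6
```

```bash
python3 -c "
from go import *
step([528.6,-313.9,155],-0.166+np.pi)"
```

```text
clock 11.75 pos [ 532.  -297.2  201.8] az 2.977 F [-0.3 -0.6  0.1] w 9.6 q6 0.08 -0.24
shift [ 0.06 -1.7   4.68] rot [ 0.    -0.     0.001]
```

{"method": "apply_moves", "body": {"steps": [{"hand": 0,"xyz": [0.06,-1.7,0],"delta_rot": [0,0,0]},{"hand": 0,"xyz": [0.06,-1.7,2],"delta_rot": [0,0,0]},{"hand": 0,"xyz": [0.06,-1.7,4],"delta_rot": [0,0,0]},{"hand": 0,"xyz": [0.06,-1.7,4.7],"delta_rot": [0,0,0]},{"hand": 0,"xyz": [0.06,-1.7,4.7],"delta_rot": [0,0,0]},{"hand": 0,"xyz": [0.06,-1.7,4.7],"delta_rot": [0,0,0]}]}}

```text
clock: 12.25
position: [528.9, -314.4, 155.4]
ee_rot: [0.082, 0.997, -0.0, 0.0]
contact_force: [0.4, 0.1, 0.0]
gripper_width: 9.4
```

```bash
python3 -c "
from go import *
step([528.6,-313.9,155],-0.166+np.pi)
p=get_image('scene');cv2.imwrite('pics/s10.png',cv2.resize(p['frame'][80:200,150:260],None,fx=5,fy=5,interpolation=3))
s=telemetry.read_state()['position']
print((proj(p,s-[0,0,68])-[150,80])*5,(proj(p,[528.6,-313.9,72])-[150,80])*5)
p=get_image('top');cv2.imwrite('pics/t10.png',cv2.resize(p['frame'][210:350,340:500],None,fx=4,fy=4))
"
```

```text
clock 12.25 pos [ 528.9 -314.4  155.4] az 2.977 F [0.4 0.1 0. ] w 9.4 q6 0.11 -0.27
shift [0.04 0.05 0.04] rot [-0.001  0.     0.002]
[255.41090934 336.51328653] [260.75987767 365.16691988]
```

View pics/s10.png

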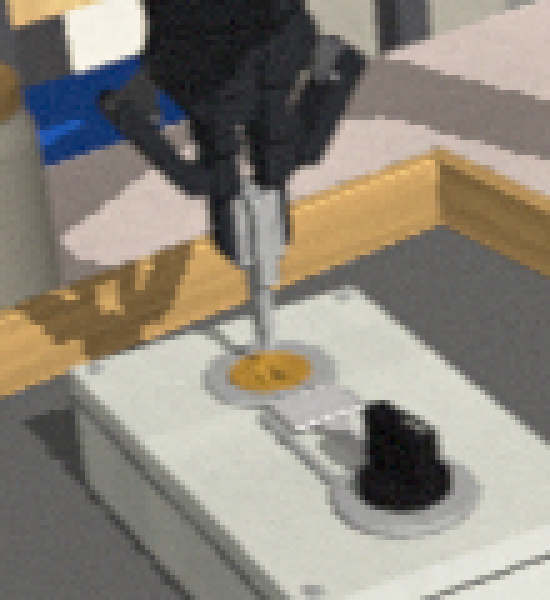

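View pics/t10.png

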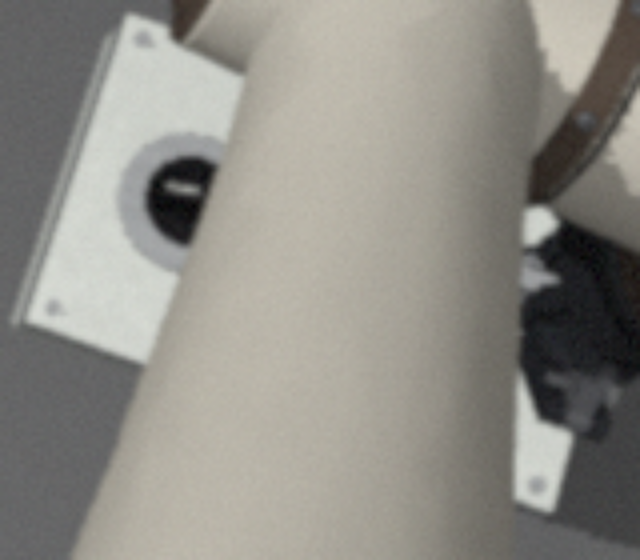

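```bash
python3 -c "
from go import *
p=get_image('scene');f=p['frame'][120:170,180:230]
cv2.imwrite('pics/s11.png',cv2.resize(f,None,fx=12,fy=12,interpolation=0))
s=telemetry.read_state()['position']
for d in ([0,0,-68],[0,0,-30]): print((proj(p,s+d)-[180,120]+.5)*12)
k=np.array([528.6,-313.9,72]);c=np.array([-np.sin(-.166),np.cos(-.166),0])
for X in (k,k+8*c,k-8*c,k+17*c,k-17*c,k+[17,0,0],k-[17,0,0]):print((proj(p,X)-[180,120]+.5)*12)
"
```

```text
[258.22031235 332.06975195]
[239.04970245 165.61384515]
[271.82370641 402.40060772]
[289.17967372 417.93803091]
[254.6203358  386.99979227]
[308.89007837 435.58319543]
[235.44645118 369.83493165]
[204.50063821 430.3355818 ]
[338.09954324 374.90017088]
```

View pics/s11.png

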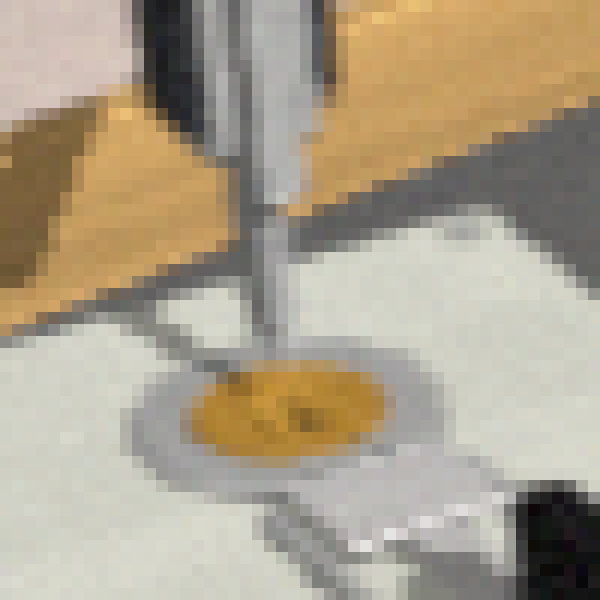

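{"method": "apply_moves", "body": {"steps": [{"hand": 0,"xyz": [0.04,0.05,0.6],"delta_rot": [0,0,0]},{"hand": 0,"xyz": [0.04,0.05,1.2],"delta_rot": [0,0,0]},{"hand": 0,"xyz": [0.04,0.05,1.6],"delta_rot": [0,0,0]},{"hand": 0,"xyz": [0.04,0.05,2.0],"delta_rot": [0,0,0]},{"hand": 0,"xyz": [0.04,0.05,2.4],"delta_rot": [0,0,0]},{"hand": 0,"xyz": [0.04,0.05,2.4],"delta_rot": [0,0,0]}]}}

```text
clock: 12.9
position: [527.4, -314.2, 129.5]
ee_rot: [0.083, 0.997, 0.0, -0.001]
contact_force: [0.1, -0.3, -0.1]
gripper_width: 9.1
```

```bash
python3 -c "
from go import *
step([528.6,-313.9,102],-0.166+np.pi)
print(telemetry.read_state()['wrist_torque'])
p=get_image('scene');f=p['frame'][110:170,175:235]
cv2.imwrite('pics/s12.png',cv2.resize(f,None,fx=10,fy=10,interpolation=3))"
```

```text
clock 12.9 pos [ 527.4 -314.2  129.5] az 2.975 F [ 0.1 -0.3 -0.1] w 9.1 q6 0.11 -0.27
shift [-0.12  0.04  2.75] rot [ 0.    -0.002 -0.   ]
[-0.00838289  0.04916639  0.06030666]
```

View pics/s12.png

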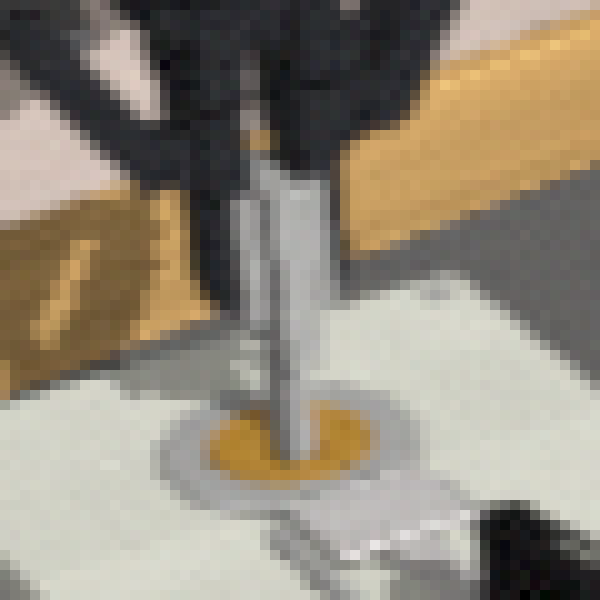

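{"method": "apply_moves", "body": {"steps": [{"hand": 0,"xyz": [-0.06,0.02,0.4],"delta_rot": [0,0,0]},{"hand": 0,"xyz": [-0.06,0.02,0.8],"delta_rot": [0,0,0]},{"hand": 0,"xyz": [-0.06,0.02,1.2],"delta_rot": [0,0,0.04]},{"hand": 0,"xyz": [-0.06,0.02,1.6],"delta_rot": [0,0,-0.04]},{"hand": 0,"xyz": [-0.06,0.02,2.0],"delta_rot": [0,0,0.04]},{"hand": 0,"xyz": [-0.06,0.02,2.0],"delta_rot": [0,0,0]}]}}

```text
clock: 13.45
position: [527.9, -314.5, 111.0]
ee_rot: [0.084, 0.996, -0.0, -0.001]
contact_force: [-2.3, 0.0, 1.7]
gripper_width: 9.3
```

```bash
python3 -c "
from go import *
step([528.6,-313.9,102],-0.166+np.pi)
print(telemetry.read_state()['wrist_torque'])"
```

```text
clock 13.45 pos [ 527.9 -314.5  111. ] az 2.974 F [-2.3  0.   1.7] w 9.3 q6 0.11 -0.27
shift [-0.06  0.07  0.9 ] rot [-0.    -0.001 -0.002]
[-0.05763607  0.61310844 -0.08368606]
```

{"method": "apply_moves", "body": {"steps": [{"hand": 0,"xyz": [0,0,0.3],"delta_rot": [0,0,0.04]},{"hand": 0,"xyz": [0,0,0.6],"delta_rot": [0,0,-0.04]},{"hand": 0,"xyz": [0,0,0.9],"delta_rot": [0,0,0.03]},{"hand": 0,"xyz": [0,0,1.0],"delta_rot": [0,0,0]},{"hand": 0,"xyz": [0,0,1.0],"delta_rot": [0,0,0]},{"hand": 0,"xyz": [0,0,1.0],"delta_rot": [0,0,0]}]}}

```text
clock: 13.95
position: [528.4, -314.6, 102.1]
ee_rot: [0.083, 0.997, -0.0, -0.0]
contact_force: [-3.6, 2.1, 9.2]
gripper_width: 9.6
```

```bash
python3 -c "
from go import *
step([528.6,-313.9,102],-0.166+np.pi)
print(telemetry.read_state()['wrist_torque'])
p=get_image('scene');f=p['frame'][110:170,175:235]
cv2.imwrite('pics/s13.png',cv2.resize(f,None,fx=10,fy=10,interpolation=3))"
```

```text
clock 13.95 pos [ 528.4 -314.6  102.1] az 2.976 F [-3.6  2.1  9.2] w 9.6 q6 0.11 -0.27
shift [-0.01  0.07  0.01] rot [-0.001  0.     0.   ]
[0.42741722 1.07759046 0.03181104]
```

View pics/s13.png

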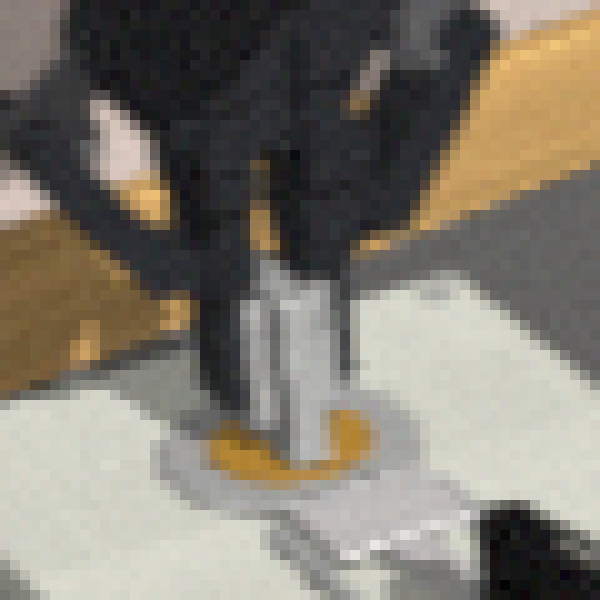

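{"method": "apply_moves", "body": {"steps": [{"hand": 0,"xyz": [0,0,0],"delta_rot": [0,0,0]},{"hand": 0,"xyz": [0,0,0],"delta_rot": [0,0,0.12]},{"hand": 0,"xyz": [0,0,0],"delta_rot": [0,0,0.24]},{"hand": 0,"xyz": [0,0,0],"delta_rot": [0,0,0.36]},{"hand": 0,"xyz": [0,0,0],"delta_rot": [0,0,0.48]},{"hand": 0,"xyz": [0,0,0],"delta_rot": [0,0,0.6]},{"hand": 0,"xyz": [0,0,0],"delta_rot": [0,0,0.72]},{"hand": 0,"xyz": [0,0,0],"delta_rot": [0,0,0.84]},{"hand": 0,"xyz": [0,0,0],"delta_rot": [0,0,0.96]},{"hand": 0,"xyz": [0,0,0],"delta_rot": [0,0,1.08]},{"hand": 0,"xyz": [0,0,0],"delta_rot": [0,0,1.2]},{"hand": 0,"xyz": [0,0,0],"delta_rot": [0,0,1.2]}]}}

```text
clock: 15.0
position: [527.8, -314.1, 102.0]
ee_rot: [0.632, 0.775, -0.001, -0.001]
contact_force: [-4.4, 2.1, 8.1]
gripper_width: 9.2
```

```bash
python3 -c "
from go import *
step([528.6,-313.9,102],-0.166+np.pi-1.57)
print(telemetry.read_state()['wrist_torque'])"
```

```text
clock 15.0 pos [ 527.8 -314.1  102. ] az 1.772 F [-4.4  2.1  8.1] w 9.2 q6 -1.1 -0.27
shift [ 0.01  0.09 -0.01] rot [-0.002 -0.     0.367]
[0.60862557 1.26639004 0.09449817]
```

{"method": "apply_moves", "body": {"steps": [{"hand": 0,"xyz": [0,0,0],"delta_rot": [0,0,0.12]},{"hand": 0,"xyz": [0,0,0],"delta_rot": [0,0,0.24]},{"hand": 0,"xyz": [0,0,0],"delta_rot": [0,0,0.34]},{"hand": 0,"xyz": [0,0,0],"delta_rot": [0,0,0.42]},{"hand": 0,"xyz": [0,0,0],"delta_rot": [0,0,0.42]},{"hand": 0,"xyz": [0,0,0],"delta_rot": [0,0,0.42]}]}}

```text
clock: 15.5
position: [527.7, -313.8, 101.9]
ee_rot: [0.779, 0.627, -0.001, -0.001]
contact_force: [-3.9, 3.5, 7.1]
gripper_width: 9.9
```

```bash
python3 -c "
from go import *
step([528.6,-313.9,102],-0.166+np.pi-1.57)
print(telemetry.read_state()['wrist_torque'])
p=get_image('scene');f=p['frame'][100:170,165:235]
cv2.imwrite('pics/s14.png',cv2.resize(f,None,fx=8,fy=8,interpolation=3))
p=get_image('top');cv2.imwrite('pics/t14.png',cv2.resize(p['frame'][210:350,360:520],None,fx=4,fy=4))"
```

```text
clock 15.5 pos [ 527.7 -313.8  101.9] az 1.356 F [-3.9  3.5  7.1] w 9.9 q6 -1.51 -0.27
shift [ 0.01  0.09 -0.01] rot [-0.002 -0.    -0.049]
[0.97530134 1.34907816 0.17455686]
```

View pics/s14.png

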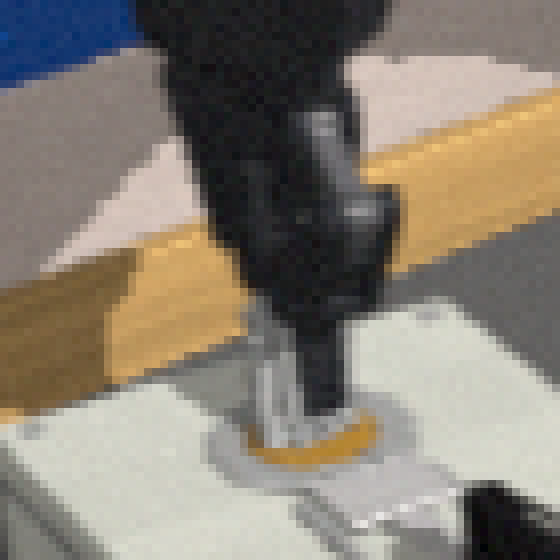

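View pics/t14.png

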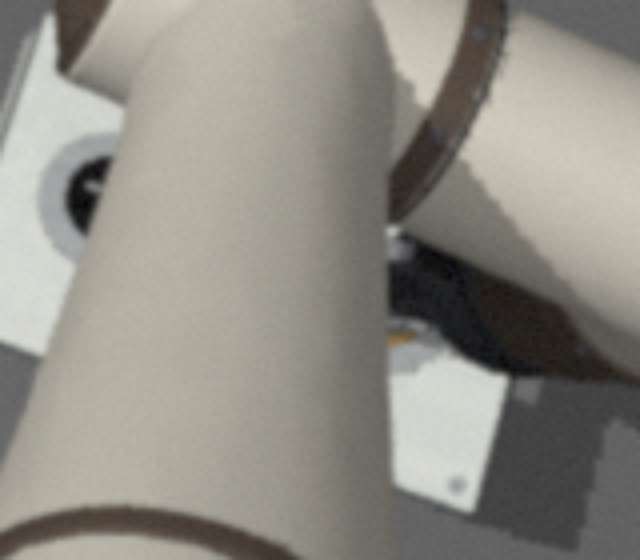

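{"method": "apply_moves", "body": {"steps": [{"hand": 0,"xyz": [0,0,0],"delta_rot": [0,0,0.04]},{"hand": 0,"xyz": [0,0,0],"delta_rot": [0,0,0.08]},{"hand": 0,"xyz": [0,0,0],"delta_rot": [0,0,0.08]},{"hand": 0,"xyz": [0,0,0],"delta_rot": [0,0,0.08]}]}}

```text
clock: 15.93
position: [527.7, -313.7, 102.0]
ee_rot: [0.803, 0.596, -0.001, -0.001]
contact_force: [-3.9, 4.4, 7.0]
gripper_width: 9.3
```

```bash
python3 -c "
from go import *
step([528.6,-313.9,102],-0.166+np.pi-1.57)
print(telemetry.read_state()['wrist_torque'])
p=get_image('scene')
cv2.imwrite('pics/s15.png',p['frame'])
for l in('key_grip','keyway'):
  for d in nets.pinpoint(p,l)[:2]: print(l,np.round(d['xyz'],1),d['confidence'])
"
```

```text
clock 15.93 pos [ 527.7 -313.7  102. ] az 1.276 F [-3.9  4.4  7. ] w 9.3 q6 -1.59 -0.27
shift [ 0.    0.09 -0.  ] rot [-0.002 -0.    -0.129]
[1.09069534 1.29488889 0.16189546]
key_grip [ 532.6 -309.8   97.6] 0.63
key_grip [502.9 288.5  61.1] 0.58
keyway [ 525.5 -312.3   67.5] 0.58
```

View pics/s15.png

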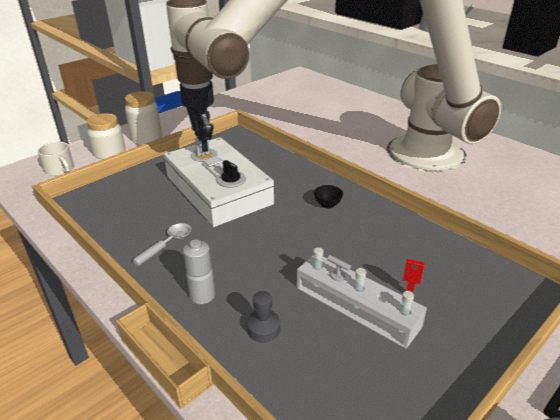

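{"method": "apply_moves", "body": {"steps": [{"hand": 0,"xyz": [0,0,0],"delta_rot": [0,0,0.03]},{"hand": 0,"xyz": [0,0,0],"delta_rot": [0,0,0.06]},{"hand": 0,"xyz": [0,0,0],"delta_rot": [0,0,0.06]},{"hand": 0,"xyz": [0,0,0],"delta_rot": [0,0,0.06]}]}}

```text
clock: 16.42
position: [527.7, -313.6, 101.9]
ee_rot: [0.821, 0.571, -0.001, -0.001]
contact_force: [-3.4, 4.3, 8.1]
gripper_width: 9.1
```

```bash
python3 -c "
from go import *
step([528.6,-313.9,102],-0.166+np.pi-1.57)
print(telemetry.read_state()['wrist_torque'])
p=get_image('scene')
f=p['frame'][100:170,165:235]
cv2.imwrite('pics/s16.png',cv2.resize(f,None,fx=8,fy=8,interpolation=3))
"
```

```text
clock 16.42 pos [ 527.7 -313.6  101.9] az 1.216 F [-3.4  4.3  8.1] w 9.1 q6 -1.65 -0.27
shift [ 0.    0.09 -0.01] rot [-0.002 -0.    -0.189]
[1.24824396 1.35791104 0.07034656]
```

View pics/s16.png

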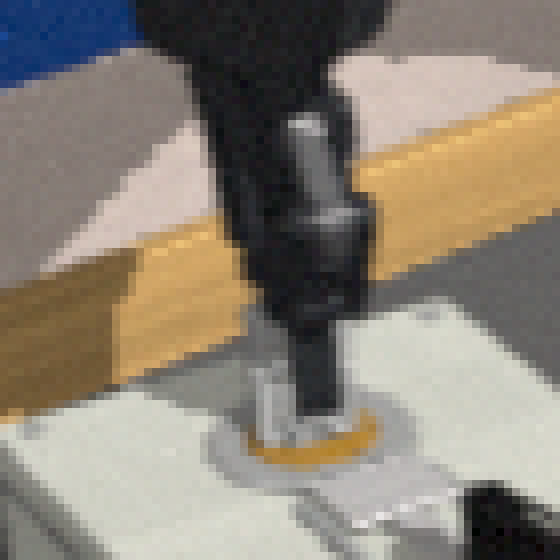

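```bash
python3 -c "
from go import *
a=[]
for i in range(6):
  p=get_image('top'); s=telemetry.read_state(); a.append(s['wrist_torque'][2])
print(np.round(a,3))
t1=cv2.imread('pics/top1.png')
f=lambda im:cv2.resize(im[270:330,440:510],None,fx=5.5,fy=8,interpolation=3)
cv2.imwrite('pics/t16.png',np.hstack([f(t1),f(p['frame'])]))
"
```

```text
[0.143 0.094 0.077 0.184 0.147 0.137]
```

View pics/t16.png

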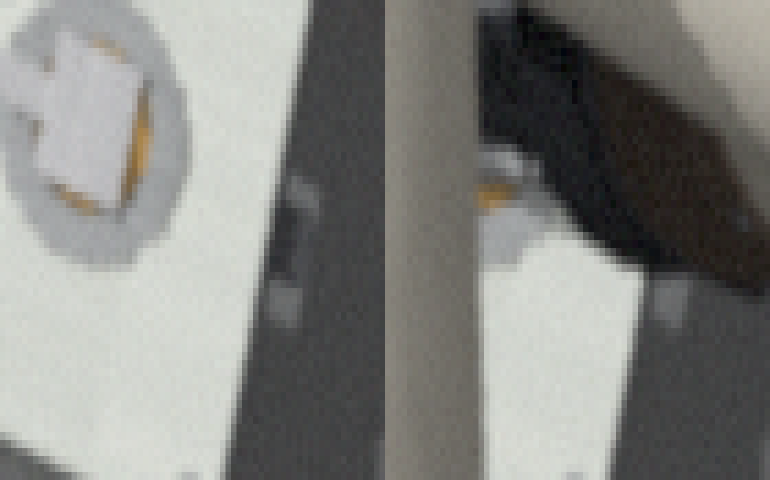

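```bash
python3 -c "
from go import *
p=get_image('scene');f=p['frame'][138:166,190:218]
cv2.imwrite('pics/s17.png',cv2.resize(f,None,fx=20,fy=20,interpolation=3))
k=np.array([528,-313.8,72.])
for q in (1.25,1.4,1.5,1.57,1.65,1.76):
  a=np.pi/2-.166-q; d=np.array([np.cos(a),np.sin(a),0])
  e=[(proj(p,k+t*16*d+z*np.array([0,0,1.])) +[1.5,1]-[190,138]+.5)*20 for t in(-1,1) for z in(0,46)]
  v=e[2]-e[0];print(q,'slope',(v[1]/v[0]).round(3),np.round(e).astype(int).tolist())
"
```

```text
1.25 slope -0.544 [[378, 280], [343, -50], [195, 380], [155, 46]]
1.4 slope -0.418 [[391, 286], [356, -44], [182, 373], [142, 40]]
1.5 slope -0.35 [[398, 291], [363, -40], [175, 369], [135, 35]]
1.57 slope -0.306 [[403, 294], [367, -37], [171, 365], [130, 32]]
1.65 slope -0.26 [[407, 298], [372, -32], [167, 361], [126, 28]]
1.76 slope -0.201 [[412, 304], [377, -27], [162, 355], [121, 22]]
```

View pics/s17.png

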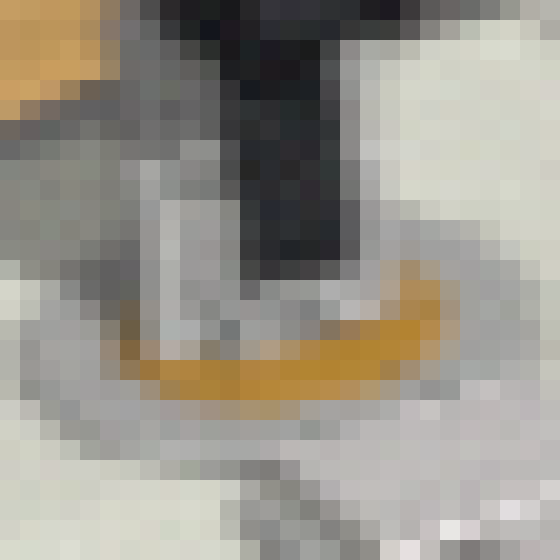

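```bash
python3 -c "
from go import *
step([528.6,-313.9,102],-0.166+np.pi-1.57)
from bench import workorder
print(workorder.job_done())
step([528.6,-313.9,102],-0.166+np.pi-1.57)"
```

```text
clock 16.82 pos [ 527.7 -313.6  101.9] az 1.216 F [-4.3  4.6  8. ] w 9.4 q6 -1.65 -0.27
shift [ 0.    0.1  -0.01] rot [-0.002 -0.    -0.189]
the job is handed in; nothing more can be done
None
the job is handed in; nothing more can be done
```

The box should be unlocked. The clamp knob is at its stop with the shutter off the keyhole, and the flat key is fully in the lock. I handed in with the key held turned, at 16.8 s of the 58 s allowed; no verdict came back.

**What I did:** I turned the knob clockwise until the wrist moment rose to 0.8 N m at the stop. The picture then showed the plug uncovered. I took the grey flat key from the rack; the red look-alike and the T-key were left alone. I pushed it past the pins with small twists until its shoulder met the plug. Then I turned it clockwise and kept hold of it.

**Last checks:**
- **Depth:** the tool stood at z = 101.9 mm against 102 mm expected, with about 8 N upward from the shoulder. The picture showed the bow sitting on the plug.
- **Position:** the tool was about 1 mm from the keyhole axis I had estimated.
- **Grip:** the fingers were on the key at 9.4 mm opening.
- **Bystanders:** vials, T-key, mill, bowl, spoon and tamper looked unmoved in the last full picture.

**What disagreed or is uncertain:**
- **Turn angle:** the tool turned about 1.76 rad, but the bow's edge in the picture puts the key at about 1.6 rad. Allowing for the blade's play in the slot, I put the lock at 1.45 rad or more.
- **Lock stop:** I never felt a clear stop. The moment stayed noisy at 0.07–0.18 N m, about the spring's strength.
- **Bolt:** I could not see whether it was drawn, because the arm hid most of it.
- **Cameras:** the two differed by about 5 mm on the box, so I took its position from where the gripper held the knob.

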